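# Swing an aluminium profile past the post into the jig bay

### The job

Load the aluminium profile into the plywood bay of the jig board: push it over the board with your fingertips, now at one end, now at the other, angling it past the steel post until it lies lengthwise in the bay, fully home along the back wall, between the end walls. Only push it: do not pick it up, carry it or tip it over, and leave the things lying round the board where they are.

Things in the scene. Friction and masses are not known exactly. Their poses are not given: they have to be found in the camera images.
- jig: Fixed plywood jig board on the work surface, top 12 mm up, reaching from its x = -265 to +80 mm, y = -155 to +155 mm. Origin: at work-surface level under the middle of the bay's open mouth; x points into the bay (away from the robot), y along the bay, z up. Bay walls stand 36 mm above the board, 12 mm thick: end walls' inner faces at y = +-125 mm, from x = 0 to 45 mm.
- bay_home (a point): Where the profile's centre is when it lies home in the middle of the bay: 32.5 mm in from the mouth, 12.5 mm above the board. Axes as the jig's. The back wall's face is 12.5 mm further along x, so the bay is 45 mm deep. It is open towards the robot and above.
- bar: The loose aluminium profile, 200 mm long, square section 25 x 25 mm, 0.11 to 0.23 kg, lying flat on the board in front of the bay and starting roughly square to the bay, one end near its mouth. Origin: centre of its underside. x along its length, y across, z up. It slides on the board with friction.
- bar_end_a (a point): Centre of the profile's end face at its +x end, half-way up (12.5 mm above its underside).
- bar_end_b (a point): Centre of the profile's end face at its -x end, half-way up.
- post: Fixed upright steel post, 22 mm diameter, 40 mm high above the board, before the bay's mouth. Origin: on its axis at the board's top. It stands in one of two sockets, at jig x = -26, y = +55 or -55 mm; the other socket is empty and flat. 15 mm are free between post and mouth line, 60 mm between post and back wall. The profile's end on that side must go behind the post.
- jar: Glass jar with a steel lid, 60 mm diameter, 85 mm high, standing beside the board; leave alone. Origin: centre of its underside.
- tape: Roll of grey tape lying flat, 96 mm diameter, 24 mm high, beside the board; leave alone. Origin: centre of its underside.
- meter: Red hand-held multimeter lying flat, 140 x 72 x 34 mm (about 43 mm at the dial), beside the board; leave alone. Origin: centre of its underside, x along its length.
- driver: Screwdriver lying behind the bay's back wall, along it, about 200 mm long; leave alone. Origin: on the work surface under it, x along its length.
Not all that is in view belongs to the job. What is meant by the bar is not pink, and is the larger of those in its own colour.

How it is judged (in metres and radians):
At the end, for the whole second after the job is handed in: Both ends of the profile lie in the bay within 8 mm of home against the back wall, between the end walls, flat on the board and at rest (x of each of bar_end_a, bar_end_b in the frame of jig above 0.0245 m and z of bar_end_a in the frame of jig between 0.019 and 0.03 m and z of bar_end_b in the frame of jig between 0.019 and 0.03 m and y of bar in the frame of jig between -0.03 and 0.03 m and linear speed of bar below 0.01 m/s); the robot touches nothing.
It fails at once if the profile is lifted or carried (an end more than 8 mm off the board) (z of any of bar_end_a, bar_end_b in the frame of jig above 0.0325 m).
It fails at once if the profile is tipped over (angle between bar's own z axis and vertical above 0.35 rad).
It fails at once if the jar, tape, multimeter or screwdriver is disturbed (moved more than 20 mm) (distance of any of jar, tape, meter, driver from where it was at the start of the episode above 0.02 m).
It also fails if it takes over 67 s, if anything falls off the work surface, if the arm or the gripper's body presses on something with over 40 N, if the wrist force passes 120 N, or if a joint passes its speed limit or range.

### The arm

A 6-joint arm with a two-finger parallel gripper is mounted at the origin on the work surface. World frame = base frame: x ahead of the robot, y to its left, z up, the work surface at z = 0. Lengths are in m, angles in degrees, forces in N, time in s.
With the tool pointing down it reaches from about 0.25 to 0.725 m from the base axis. Payload 9.7 kg.
Tool frame: the origin (TCP) lies at the very end of the fingers, on their centre line; the grasp point (between the pads) lies 19 mm behind it; z points along the fingers, y is the line along which they close (so a half turn about z gives the same grasp; the last joint's range is limited). The gripper opens to 85 mm and grips with 20 to 120 N. Pads are 22 mm wide; open, the fingers measure 114 mm over their backs; the gripper's body (76 mm by 85 mm) begins 54 mm behind the grasp point. The pads swing forward as they close: fully open they stand 13 mm farther back than shut.
Start: joints at [-72.078, 4.979, 10.078, 95.1, 0, 90], TCP at [0.169, -0.523, 0.231] pointing down, gripper open.
Joint ranges: [-179.16, 179.16], [-48.56, 103.87], [-65.8, 70.77], [-126.05, 130.52], [-82.76, 87.17], [-180, 180]. Speed limits (degrees/s): [127.2, 127.2, 147.25, 180, 180, 180].

### API

Orientations are given as [roll, pitch, yaw] about the fixed x, y, z axes, in that order (R = Rz(yaw) Ry(pitch) Rx(roll)).
In Python, from workcell import bot gives the robot as it stands.
- The arm moves only by the tool arm_command, never from a script. Its argument "series" is a list of rows, each a list of 4 numbers: the shift along the tool's x, y, z in m, then the turn about the tool's z in rad. A call has exactly 5 rows; each row is the pose to reach, as a shift and turn from the pose commanded when the call began, along the tool's axes at that moment; what a row does not reach only later rows make up. A row lasts 1/10 s, in which the tool goes at most 50 mm and 8.59 degrees, less where a joint would pass 70% of its speed; a pose out of reach is approached as far as the arm can. A call with a gripper value outside its range is refused whole. "hand" is the finger opening in m, from 0 to 0.0854, set as the call begins (left out, the last holds). The fingers move at their own pace and stop on an object; "grip_force" is the grip in N (left out, the last holds). Time passes only in rows, so rows that repeat a pose let the fingers close, or fill a call up. It gives the time, the measured TCP pose, the force, the opening and the grip force at its end, in the units of the state.
- bot.get_obs(): the state, without advancing time (a new reading comes with each control period).
- bot.camera(name): name is "scene" or "top"; returns a dict with "color" (480x640x3 uint8, blue, green, red), "camera_matrix" (3x3 intrinsics, pixels), "xyz" and "orientation" of the camera in the world. Camera axes: x right, y up, looking along -z (the intrinsics and any distortion apply to the point x, -y, -z); pixel columns grow to the right and rows downward; lengths in m; the calibration is good to about 2 mm. A picture is of the moment at which its call begins. There is no depth.
- bot.job_done(): hands the job in; it is judged then, once.
Trained networks look in the newest picture that a camera, given by its name, has taken for a name from the list of things; names that differ only in an ending like _2 or _b are one class to them, and where a whole thing is asked for, a point or a joint stands for the part that bears it (a point fixed in the world has none). Each returns a list of dicts, best first, with "confidence" (0 to 1); they miss things now and then, are a little off and sometimes report something else, mostly with a low value. They report only what shows in the picture. A call takes as long as a camera call. They do not tell look-alikes from the thing itself.
- bot.find_in(camera, target): "location" ([column, row] in pixels, amid what is visible of it).
- bot.mark_of(camera, target): "location" ([column, row] in pixels: a listed point, or the origin of a listed thing).
The state is a dict: "time": time; "q": joint angles; "qd": joint speeds; "joint_efforts": joint torques, N m; "ee_pos": TCP position; "tcp_rot": TCP orientation; "wrist_force": force on the tool from outside, world axes, zero at the start; "torque": the same for the moment, N m; "opening": finger opening in m; "grasp_force": force on a finger pad.
Only numpy, scipy, OpenCV 4.12 (cv2) and the standard library are available. Lean on these libraries where they do the work, as an engineer would, in place of code of your own. Each camera call takes 0.05 s, during which the arm holds its last target. There are 200 camera calls.

## Working session

There is one attempt and no reset: what is moved stays moved. The work goes in short steps, Python scripts to look and compute and a tool call to move; the robot and the scene stay as the last step left them, time stands still between calls to the robot, and variables do not carry over. Pictures are saved under pics/ and viewed, at most 10 in all, crops included, and the job is handed in when it is done.

Besides the shell and the picture viewer there is one more tool, called after "Emit:" as name([rows], argument=value, ...), one row to a line, values as JSON. arm_command: Moves the arm, as the interface text tells. Its arguments: {"type":"object","properties":{"series":{"type":"array"},"hand":{"type":"number"},"grip_force":{"type":"number"}},"required":["series"]}

```bash
mkdir -p pics
cat > h.py <<'E'
import numpy as np, cv2
from workcell import bot
from scipy.spatial.transform import Rotation as R
def cam(n):
    c=bot.camera(n); return c
def rot(c):
    o=np.array(c["orientation"],float)
    return o if o.shape==(3,3) else R.from_euler('xyz',o,degrees=True).as_matrix()
def ray(c,px,z):
    K=np.array(c["camera_matrix"]); d=np.linalg.inv(K)@[px[0],px[1],1]
    d=rot(c)@(d*[1,-1,-1]); p=np.array(c["xyz"]); return p+d*(z-p[2])/d[2]
def proj(c,P):
    K=np.array(c["camera_matrix"]); q=(rot(c).T@(np.array(P)-c["xyz"]))*[1,-1,-1]; u=K@q; return u[:2]/u[2]
E
python3 - <<'E'
from h import *
for n in ("top","scene"):
    c=cam(n); cv2.imwrite(f"pics/{n}0.png",c["color"]); print(n,c["xyz"],c["orientation"],[k for k in c])
    for t in ("jig","bay_home","bar","bar_end_a","bar_end_b","post","jar","tape","meter","driver"):
        z={"bay_home":.0245,"bar":.012,"bar_end_a":.0245,"bar_end_b":.0245,"post":.012}.get(t,0)
        for d in bot.mark_of(n,t)[:3]: print(t,np.round(d["location"]),round(d["confidence"],2),np.round(ray(c,d["location"],z)[:2],3))
E
```

```text
top [ 0.25649005 -0.00672728  1.10396258] [ 11.1379443    1.48991804 -91.69743387] ['color', 'camera_matrix', 'xyz', 'orientation']
jig [310. 171.] 0.83 [0.621 0.032]
bay_home [310. 150.] 0.7 [0.662 0.031]
bay_home [311. 171.] 0.25 [0.612 0.029]
bar [194. 372.] 0.97 [0.184 0.286]
bar [466. 283.] 0.9 [ 0.352 -0.296]
bar [316. 212.] 0.71 [0.522 0.021]
bar_end_a [181. 342.] 0.98 [0.248 0.312]
bar_end_a [311. 169.] 0.94 [0.616 0.028]
bar_end_a [207. 400.] 0.91 [0.128 0.256]
bar_end_b [181. 342.] 0.98 [0.248 0.312]
bar_end_b [311. 169.] 0.94 [0.616 0.028]
bar_end_b [207. 400.] 0.91 [0.128 0.256]
post [289. 181.] 0.65 [0.595 0.079]
jar [206. 199.] 0.87 [0.563 0.269]
tape [421. 174.] 0.93 [ 0.603 -0.219]
meter [210. 264.] 0.6 [0.414 0.258]
driver [296. 108.] 0.81 [0.776 0.06 ]
scene [1.31394765 0.24672809 0.90105861] [ 45.28825729   0.1585023  106.64625371] ['color', 'camera_matrix', 'xyz', 'orientation']
jig [303. 302.] 0.95 [0.616 0.027]
bay_home [296. 311.] 0.97 [0.66  0.028]
bay_home [429. 307.] 0.71 [0.579 0.271]
bar [321. 266.] 0.96 [0.523 0.038]
bar [203. 193.] 0.76 [ 0.374 -0.296]
bar [457. 193.] 0.68 [0.202 0.286]
bar_end_a [229. 197.] 0.85 [ 0.385 -0.223]
bar_end_a [299. 298.] 0.81 [0.628 0.024]
bar_end_a [178. 185.] 0.68 [ 0.376 -0.357]
bar_end_b [229. 197.] 0.85 [ 0.385 -0.223]
bar_end_b [299. 298.] 0.81 [0.628 0.024]
bar_end_b [178. 185.] 0.68 [ 0.376 -0.357]
post [332. 295.] 0.8 [0.592 0.081]
jar [430. 306.] 0.55 [0.554 0.273]
tape [192. 269.] 0.71 [ 0.597 -0.224]
tape [301. 306.] 0.54 [0.627 0.026]
tape [336. 228.] 0.54 [0.389 0.037]
meter [432. 253.] 0.7 [0.407 0.256]
driver [294. 367.] 0.68 [0.766 0.056]
```

View pics/top0.png

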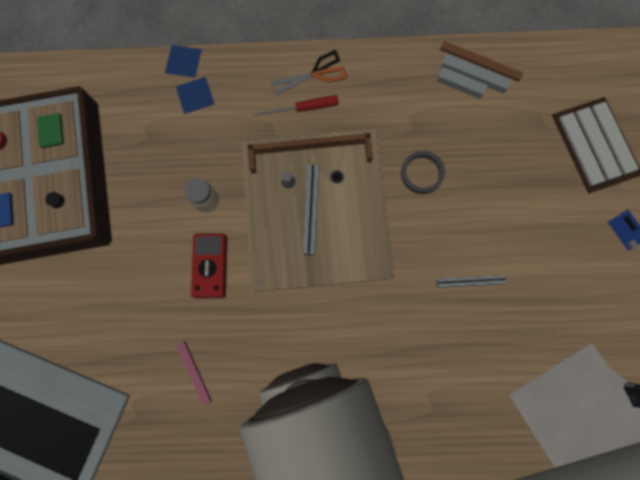

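View pics/scene0.png

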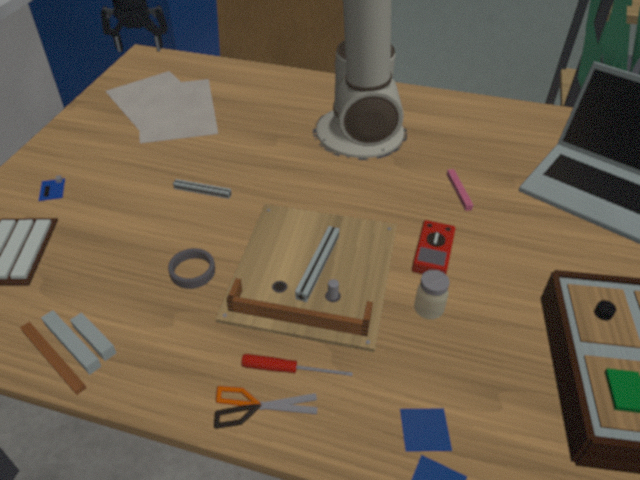

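The possible bars in the top view are the silver one on the board (311,210), a smaller silver one (471,281) and the pink one (194,372). I choose the first: it's the larger silver one and lies on the board. The post is at (288,181), on the left (+y), and the socket at (337,177) is empty.

Run:
```python
from h import *
im=cv2.imread("pics/top0.png")[120:300,230:410]
cv2.imwrite("pics/crop0.png",cv2.resize(im,None,fx=3.3,fy=3.3,interpolation=cv2.INTER_CUBIC))
```

```text
(no output)
```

View pics/crop0.png

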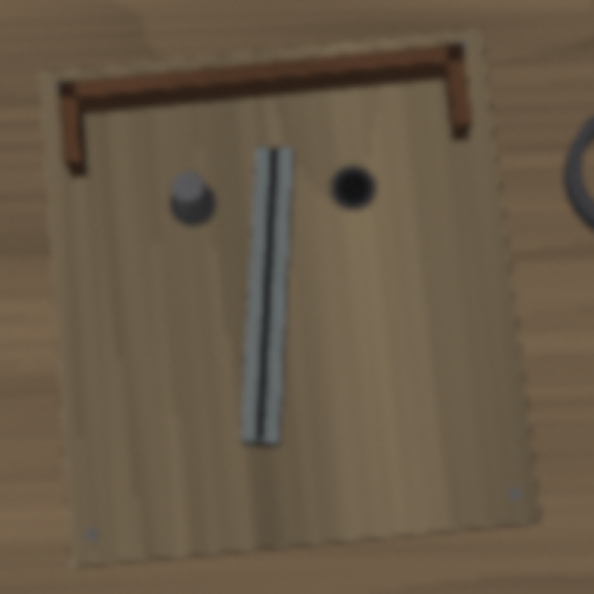

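The crop shows the bar clear on the board: its far end is between the post (193,200) and the empty socket (353,188), and its near end is at (261,443).

```bash
cat >> h.py <<'E'
JIG=None
def fit(c,pxs,pts,z,x0):
    from scipy.optimize import least_squares
    def f(p):
        a=p[2];r=np.array([[np.cos(a),-np.sin(a)],[np.sin(a),np.cos(a)]])
        return np.concatenate([proj(c,[*(r@q+p[:2]),z])-u for q,u in zip(pts,pxs)])
    s=least_squares(f,x0); return s.x,s.fun
E
python3 - <<'E'
from h import *
c=cam("top"); C=lambda l:[np.array(p)/3.3+[230,120] for p in l]
p,e=fit(c,C([(42,75),(478,32),(538,522),(78,565)]),np.array([(.08,.155),(.08,-.155),(-.265,-.155),(-.265,.155)]),.012,[.62,.03,0])
print("jig",p,np.degrees(p[2]),np.round(e,1))
b,e=fit(c,C([(258,148),(293,150),(280,443),(242,442)]),np.array([(.1,.0125),(.1,-.0125),(-.1,-.0125),(-.1,.0125)]),.037,[.52,.02,0])
print("bar",b,np.degrees(b[2]),np.round(e,1))
r=lambda a:np.array([[np.cos(a),-np.sin(a)],[np.sin(a),np.cos(a)]])
print("bar in jig",r(p[2]).T@(b[:2]-p[:2]),np.degrees(b[2]-p[2]))
print("post pred",r(p[2])@[-.026,.055]+p[:2], ((proj(c,[*(r(p[2])@[-.026,.055]+p[:2]),.012])-[230,120])*3.3), ((proj(c,[*(r(p[2])@[-.026,-.055]+p[:2]),.012])-[230,120])*3.3))
o=bot.get_obs();print(o["ee_pos"],o["tcp_rot"],o["time"])
E
```

```text
jig [0.62190178 0.02652681 0.06463888] 3.703535107490345 [-1.2 -0.6  1.3 -1.   1.7  0.2 -1.8  1.1]
bar [ 0.5221339   0.02963856 -0.0747556 ] -4.283180302334396 [-0.3 -0.1  0.3 -0.3  0.1  0.3 -0.1  0.1]
bar in jig [-0.09935853  0.00954965] -7.986715409824741
post pred [0.59240342 0.07973251] [193.80549214 204.56351824] [354.21767463 188.74703217]
[ 0.16922904 -0.52331652  0.23126804] [-1.79998472e+02 -5.60112549e-04  1.79199118e+01] 1.15
```

```bash
cat >> h.py <<'E'
J=np.array([0.6219,0.0265]); A=0.0646
def r2(a): return np.array([[np.cos(a),-np.sin(a)],[np.sin(a),np.cos(a)]])
def tj():
    o=bot.get_obs(); p=o["ee_pos"]; y=np.radians(o["tcp_rot"][2]); return r2(A).T@(np.array(p[:2])-J),p[2],y-A,o
def to(x,y,z):
    j,h,a,o=tj(); d=r2(A)@(np.array([x,y]))+J-o["ee_pos"][:2]; l=r2(a+A).T@d
    print("tcp jig",np.round(j*1e3),"z",round(h,4),"yaw",round(np.degrees(a),1),"F",np.round(o["wrist_force"],1),"t",o["time"],"| shift",np.round([l[0],-l[1],h-z],3),"turn",round(a,3))
E
python3 -c "
from h import *
to(-.185,.062,.15)"
```

```text
tcp jig [-487. -519.] z 0.2313 yaw 14.2 F [ 0.3 -0.3  0.7] t 1.15 | shift [ 0.436 -0.489  0.081] turn 0.248
```

Emit:
arm_command([
  [0.03,-0.03,0,0.05],
  [0.06,-0.07,0,0.1],
  [0.09,-0.1,0,0.15],
  [0.12,-0.135,0,0.2],
  [0.15,-0.17,0,0.248],
], hand=0, grip_force=40)

```text
time: 1.65
ee_pos: [0.2599, -0.3138, 0.2313]
tcp_rot: [180.0, -0.0, 3.6]
wrist_force: [0.8, 0.4, -0.7]
opening: 0.0124
grasp_force: 0.0
```

```bash
python3 -c "
from h import *
to(-.185,.062,.15);print(tj()[3]['opening'])"
```

```text
tcp jig [-383. -316.] z 0.2313 yaw -0.1 F [ 0.8  0.4 -0.7] t 1.65 | shift [ 0.197 -0.379  0.081] turn -0.003
0.012359661170948458
```

Emit:
arm_command([
  [0.02,-0.04,0.005,0],
  [0.04,-0.08,0.01,0],
  [0.06,-0.12,0.02,0],
  [0.08,-0.16,0.03,0],
  [0.1,-0.19,0.04,0],
])

```text
time: 2.15
ee_pos: [0.3474, -0.1172, 0.1913]
tcp_rot: [180.0, -0.1, 3.8]
wrist_force: [1.7, -0.5, -0.3]
opening: 0.0002
grasp_force: 0.0
```

Emit:
arm_command([
  [0.02,-0.04,0.01,0],
  [0.04,-0.08,0.02,0],
  [0.06,-0.12,0.03,0],
  [0.09,-0.17,0.04,0],
  [0.097,-0.189,0.04,0],
])

```text
time: 2.65
ee_pos: [0.435, 0.0511, 0.1502]
tcp_rot: [-178.8, 0.1, 6.0]
wrist_force: [-0.3, 0.2, -0.4]
opening: -0.0001
grasp_force: 0.0
```

```bash
python3 -c "
from h import *
to(-.185,.062,.02);print(tj()[3]['opening'])"
```

```text
tcp jig [-185.   37.] z 0.1502 yaw 2.3 F [-0.3  0.2 -0.4] t 2.65 | shift [ 0.001 -0.025  0.13 ] turn 0.041
-6.451545615519433e-05
```

Emit:
arm_command([
  [0,0,0,0],
  [0,0,0,0],
  [0,0,0,0],
  [0,0,0,0],
  [0,0,0,0],
])

```text
time: 3.15
ee_pos: [0.4342, 0.0477, 0.1517]
tcp_rot: [-178.8, -0.0, 5.6]
wrist_force: [-0.6, 0.5, -0.0]
opening: 0.0003
grasp_force: 0.0
```

```bash
python3 -c "
from h import *
to(-.185,.062,.02);print(tj()[3]['opening'])"
```

```text
tcp jig [-186.   33.] z 0.1517 yaw 1.9 F [-0.6  0.5 -0. ] t 3.15 | shift [ 0.002 -0.029  0.132] turn 0.033
0.0002570089934243093
```

Emit:
arm_command([
  [0.002,-0.015,0,0.033],
  [0.002,-0.03,0,0.033],
  [0.002,-0.03,0,0.033],
  [0.002,-0.03,0.03,0.033],
  [0.002,-0.03,0.06,0.033],
])

```text
time: 3.65
ee_pos: [0.4364, 0.0539, 0.0918]
tcp_rot: [-177.7, -0.0, 5.6]
wrist_force: [0.1, 0.4, -0.9]
opening: 0.0001
grasp_force: 0.0
```

```bash
python3 -c "
from h import *
to(-.185,.062,.02);print(tj()[3]['tcp_rot'])"
```

```text
tcp jig [-183.   39.] z 0.0918 yaw 1.9 F [ 0.1  0.4 -0.9] t 3.65 | shift [-0.001 -0.023  0.072] turn 0.033
[-1.77706569e+02 -4.20539831e-02  5.60869701e+00]
```

```bash
python3 -c "
from h import *
o=bot.get_obs();print(np.round(o['q'],1),np.round(o['qd'],1),np.round(o['joint_efforts'],1))"
```

```text
[  5.6 -10.7 -20.4  80.3   2.3 179.9] [  0.4   3.5 -31.8 -34.2   0.1   0.1] [ -0.1 -37.4  51.1   1.9   0.1  -0. ]
```

Emit:
arm_command([
  [0,0,0,-0.15],
  [0,0,0,-0.3],
  [0,0,0,-0.45],
  [0,0,0,-0.6],
  [0,0,0,-0.74],
])

```text
time: 4.15
ee_pos: [0.4357, 0.0538, 0.0919]
tcp_rot: [-178.3, -1.5, 48.3]
wrist_force: [-0.5, -0.2, 0.1]
opening: 0.0002
grasp_force: 0.0
```

Emit:
arm_command([
  [0,0,0,-0.15],
  [0,0,0,-0.3],
  [0,0,0,-0.45],
  [0,0,0,-0.6],
  [0,0,0,-0.74],
])

```text
time: 4.65
ee_pos: [0.4357, 0.0538, 0.0919]
tcp_rot: [-179.7, -2.3, 90.8]
wrist_force: [-0.5, 0.4, -0.0]
opening: 0.0002
grasp_force: 0.0
```

```bash
sed -i 's/"turn",round(a,3)/"turn",round(a-np.pi\/2,3)/' h.py; python3 -c "
from h import *
to(-.185,.062,.02);print(tj()[3]['tcp_rot'])"
```

```text
tcp jig [-184.   39.] z 0.0919 yaw 87.0 F [-0.5  0.4 -0. ] t 4.65 | shift [ 0.023 -0.002  0.072] turn -0.051
[-179.72603915   -2.27853118   90.75076835]
```

Emit:
arm_command([
  [0.012,0.001,0,-0.051],
  [0.023,0.002,0,-0.051],
  [0.023,0.002,0.024,-0.051],
  [0.023,0.002,0.05,-0.051],
  [0.023,0.002,0.072,-0.051],
])

```text
time: 5.15
ee_pos: [0.4371, 0.0807, 0.0198]
tcp_rot: [-179.8, -2.3, 93.2]
wrist_force: [-0.2, 0.3, 1.0]
opening: 0.0001
grasp_force: 0.0
```

```bash
python3 -c "
from h import *
to(-.180,-.02,.02)"
```

```text
tcp jig [-181.   66.] z 0.0198 yaw 89.5 F [-0.2  0.3  1. ] t 5.15 | shift [-0.086  0.002 -0.   ] turn -0.009
```

Emit:
arm_command([
  [-0.009,0,0,0],
  [-0.018,0,-0.001,0],
  [-0.026,0,-0.001,0],
  [-0.034,0,-0.002,0],
  [-0.042,0,-0.002,0],
])

```text
time: 5.65
ee_pos: [0.4404, 0.0368, 0.0223]
tcp_rot: [-179.9, -2.3, 93.3]
wrist_force: [0.4, 1.4, 0.8]
opening: 0.0002
grasp_force: 0.7
```

Emit:
arm_command([
  [-0.009,0,0,0],
  [-0.018,0,-0.001,0],
  [-0.026,0,-0.001,0],
  [-0.034,0,-0.002,0],
  [-0.044,0,-0.002,0],
])

```text
time: 6.15
ee_pos: [0.4422, -0.007, 0.0215]
tcp_rot: [-179.8, -2.3, 93.3]
wrist_force: [0.1, 0.6, 0.9]
opening: -0.0003
grasp_force: 0.4
```

```bash
cat >> h.py <<'E'
def look(n):
    to(0,0,.1); c=cam("top"); im=c["color"]
    cv2.imwrite(f"pics/{n}.png",cv2.resize(im[120:300,230:410],None,fx=3.3,fy=3.3,interpolation=cv2.INTER_CUBIC))
    W=[]
    for x,y in [(.075,.15),(.075,-.15),(-.26,-.15),(-.26,.15)]: W.append(proj(c,[*(r2(A)@[x,y]+J),.037]))
    m=np.zeros(im.shape[:2],np.uint8); cv2.fillConvexPoly(m,np.int32(W),255)
    h=cv2.cvtColor(im,cv2.COLOR_BGR2HSV); 
    for d in bot.find_in("top","bar")[:3]: print("find",np.round(d["location"]),np.round(d["confidence"],2),np.round(1e3*(r2(A).T@(ray(c,d["location"],.03)[:2]-J))))
    for d in bot.mark_of("top","bar_end_a")[:6]: print("end",np.round(d["location"]),np.round(d["confidence"],2),np.round(1e3*(r2(A).T@(ray(c,d["location"],.0245)[:2]-J))))
    return c
E
python3 -c "
from h import *
look('l1')"
```

```text
tcp jig [-181.  -22.] z 0.0215 yaw 89.6 F [0.1 0.6 0.9] t 6.15 | shift [ 0.023  0.181 -0.079] turn -0.007
find [191. 374.] 0.96 [-422.  289.]
find [469. 281.] 0.63 [-287. -307.]
end [179. 342.] 0.76 [-356.  314.]
end [437. 283.] 0.74 [-284. -241.]
end [206. 405.] 0.69 [-488.  264.]
end [506. 281.] 0.6 [-295. -387.]
```

View pics/l1.png

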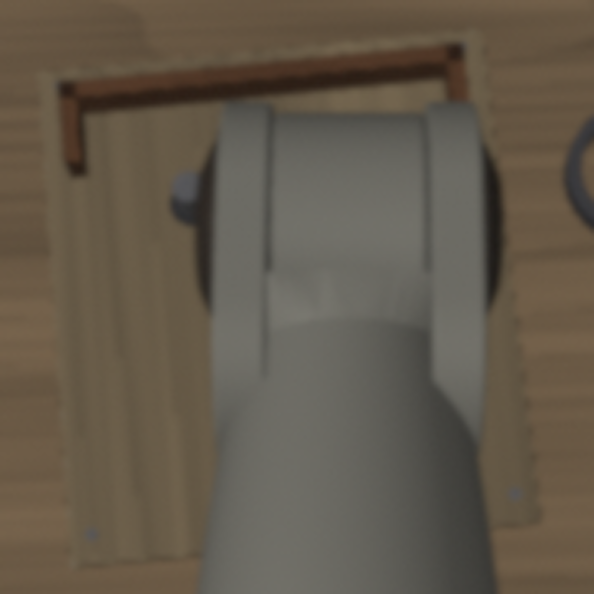

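The arm hides the bar from the top camera (only the post shows, at 185,197), so I'll use the scene camera.

```bash
cat >> h.py <<'E'
def looks(n):
    to(0,0,.1); c=cam("scene"); im=c["color"]
    cv2.imwrite(f"pics/{n}.png",cv2.resize(im[180:360,200:420],None,fx=3.3,fy=3.3,interpolation=cv2.INTER_CUBIC))
    for t in ("bar","bar_end_a"):
        z=.012 if t=="bar" else .0245
        for d in bot.mark_of("scene",t)[:5]:
            q=1e3*(r2(A).T@(ray(c,d["location"],z)[:2]-J))
            if abs(q[1])<170 and -280<q[0]<80: print(t,np.round(d["location"]),np.round(d["confidence"],2),np.round(q))
    return c
def barfit(crop):  # 4 top corners in scene crop pixels: order (+x far left),(far right),(near right),(near left)
    c=cam("scene"); px=[np.array(p)/3.3+[200,180] for p in crop]
    b,e=fit(c,px,np.array([(.1,.0125),(.1,-.0125),(-.1,-.0125),(-.1,.0125)]),.037,[.6,.03,.7])
    print("bar jig",np.round(1e3*(r2(A).T@(b[:2]-J)),1),np.degrees(b[2]-A),np.round(e,1))
E
python3 -c "
from h import *
looks('s1')"
```

```text
tcp jig [-182.  -22.] z 0.0213 yaw 89.5 F [ 0.1  0.1 -0.4] t 6.3 | shift [ 0.023  0.181 -0.079] turn -0.008
bar [305. 263.] 0.85 [-98. -17.]
bar_end_a [300. 228.] 0.77 [-189.  -48.]
bar_end_a [304. 304.] 0.59 [18.  9.]
```

View pics/s1.png

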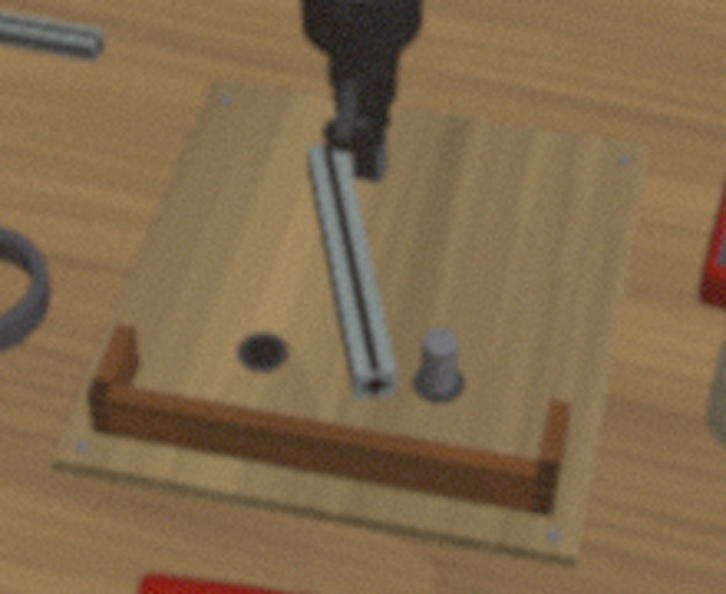

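The bar now lies from (330,150) to (375,385) in this crop, turned about 16° in the jig, with the post clear at (440,370). I'll keep pushing the near end.

Emit:
arm_command([
  [-0.008,0,0,0],
  [-0.016,0,-0.001,0],
  [-0.024,0,-0.001,0],
  [-0.031,0,-0.001,0],
  [-0.038,0,-0.001,0],
])

```text
time: 6.95
ee_pos: [0.4444, -0.0451, 0.0209]
tcp_rot: [-179.8, -2.3, 93.3]
wrist_force: [-0.6, -0.2, -0.6]
opening: -0.0
grasp_force: 0.3
```

```bash
python3 -c "
from h import *
looks('s2')"
```

```text
tcp jig [-182.  -60.] z 0.0209 yaw 89.6 F [-0.6 -0.2 -0.6] t 6.95 | shift [ 0.061  0.181 -0.079] turn -0.007
bar [299. 260.] 0.58 [-104.  -30.]
bar_end_a [283. 226.] 0.98 [-186.  -87.]
bar_end_a [319. 291.] 0.57 [-19.  31.]
```

Emit:
arm_command([
  [0.006,-0.004,-0.02,0],
  [0.006,-0.01,-0.05,-0.14],
  [0.006,-0.015,-0.05,-0.29],
  [0.006,-0.02,-0.05,-0.44],
  [0.006,-0.025,-0.05,-0.59],
])

```text
time: 7.6
ee_pos: [0.4193, -0.0417, 0.0715]
tcp_rot: [178.8, -2.0, 127.5]
wrist_force: [-0.5, 0.2, 0.6]
opening: -0.0002
grasp_force: 0.0
```

```bash
python3 -c "
from h import *
to(-.210,-.104,.02);looks('s3')"
```

```text
tcp jig [-207.  -55.] z 0.0715 yaw 123.8 F [-0.5  0.2  0.6] t 7.6 | shift [-0.039 -0.03   0.051] turn 0.59
tcp jig [-207.  -55.] z 0.0715 yaw 123.8 F [-0.5  0.2  0.6] t 7.6 | shift [-0.069  0.202 -0.029] turn 0.59
bar [300. 259.] 0.75 [-107.  -28.]
bar_end_a [282. 224.] 0.81 [-191.  -89.]
```

Emit:
arm_command([
  [-0.02,-0.015,0,0],
  [-0.039,-0.03,0,0],
  [-0.039,-0.03,0.02,0],
  [-0.039,-0.03,0.04,0],
  [-0.039,-0.03,0.051,0],
])

```text
time: 8.25
ee_pos: [0.4182, -0.0889, 0.0168]
tcp_rot: [178.9, -2.1, 126.9]
wrist_force: [-0.1, -0.6, -0.5]
opening: -0.0003
grasp_force: 0.0
```

Emit:
arm_command([
  [0,0.005,0,0],
  [0,0.012,0,0],
  [0,0.02,0,0],
  [0,0.028,0,0],
  [0,0.035,0,0],
])

```text
time: 8.75
ee_pos: [0.4475, -0.0674, 0.0196]
tcp_rot: [178.9, -2.0, 127.1]
wrist_force: [-1.0, -1.3, 2.3]
opening: 0.0001
grasp_force: 1.4
```

```bash
python3 -c "
from h import *
to(-.210,-.104,.02);looks('s4')"
```

```text
tcp jig [-180.  -82.] z 0.0196 yaw 123.4 F [-1.  -1.3  2.3] t 8.75 | shift [-0.002 -0.037 -0.   ] turn 0.584
tcp jig [-180.  -82.] z 0.0196 yaw 123.4 F [-1.  -1.3  2.3] t 8.75 | shift [-0.031  0.196 -0.08 ] turn 0.584
bar [302. 265.] 0.9 [-93. -22.]
bar [331. 293.] 0.54 [-31.  54.]
bar_end_a [284. 230.] 0.93 [-173.  -81.]
bar_end_a [321. 296.] 0.88 [-8. 38.]
```

View pics/s4.png

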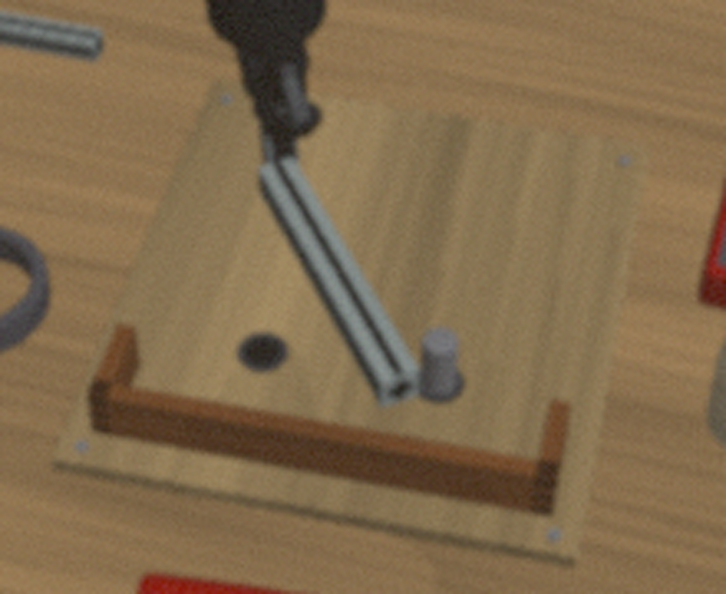

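The finger is flat on the near end face and the far end, at (400,385), is just passing the post at (440,385). I'll keep pushing lengthwise.

Emit:
arm_command([
  [0,0.006,0,0],
  [0,0.012,0.001,0],
  [0,0.018,0.001,0],
  [0,0.024,0.001,0],
  [0,0.03,0.002,0],
])

```text
time: 9.4
ee_pos: [0.4709, -0.0494, 0.0176]
tcp_rot: [178.9, -2.0, 127.1]
wrist_force: [-1.4, -2.1, 2.3]
opening: -0.0001
grasp_force: 1.4
```

```bash
python3 -c "
from h import *
looks('s5')"
```

```text
tcp jig [-156.  -66.] z 0.0176 yaw 123.4 F [-1.4 -2.1  2.3] t 9.4 | shift [-0.031  0.166 -0.082] turn 0.584
bar [307. 276.] 0.66 [-63.  -4.]
bar_end_a [323. 312.] 0.86 [31. 49.]
bar_end_a [288. 238.] 0.62 [-150.  -65.]
```

Emit:
arm_command([
  [0,0.005,0,0],
  [0,0.01,0.001,0],
  [0,0.014,0.001,0],
  [0,0.014,0.001,0],
  [0,0.008,0.001,0],
])

```text
time: 10.05
ee_pos: [0.4772, -0.0445, 0.0167]
tcp_rot: [178.8, -2.0, 127.2]
wrist_force: [-0.6, -0.0, 0.7]
opening: -0.0
grasp_force: 0.0
```

```bash
python3 -c "
from h import *
looks('s6')"
```

```text
tcp jig [-149.  -62.] z 0.0167 yaw 123.5 F [-0.6 -0.   0.7] t 10.05 | shift [-0.031  0.158 -0.083] turn 0.584
bar [309. 284.] 0.68 [-44.   4.]
bar_end_a [325. 314.] 0.93 [34. 54.]
bar_end_a [290. 245.] 0.82 [-132.  -57.]
```

View pics/s6.png

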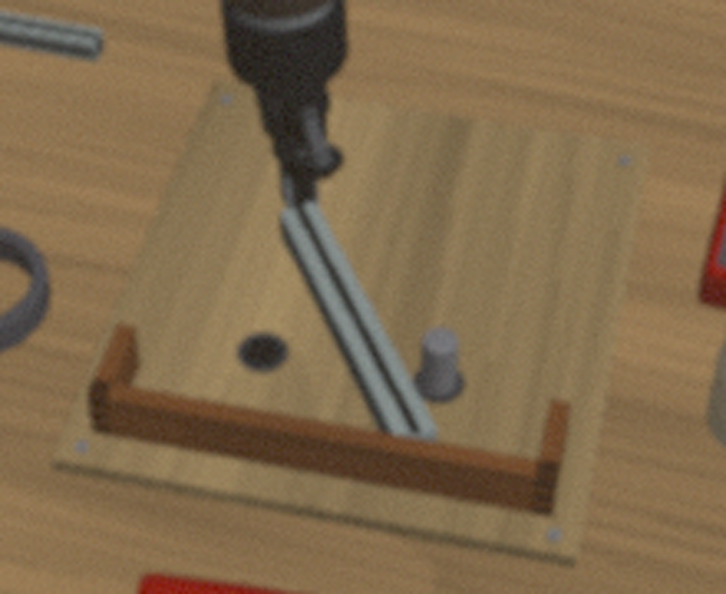

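The far end is now behind the post line at the back wall (415,435), and the near end is at (300,210). Next I'll go round to the left face of the near end and swing it in.

Emit:
arm_command([
  [0.0,-0.006,-0.003,0],
  [0.02,-0.006,-0.003,0],
  [0.032,-0.006,-0.003,0],
  [0.034,0.012,-0.003,0],
  [0.034,0.03,-0.002,0],
])

```text
time: 10.7
ee_pos: [0.4811, 0.001, 0.0212]
tcp_rot: [178.8, -1.9, 127.1]
wrist_force: [0.5, -0.6, 0.5]
opening: 0.0001
grasp_force: 0.0
```

```bash
python3 -c "
from h import *
looks('s7');to(-.103,-.055,.019);to(-.049,-.078,.019)"
```

```text
tcp jig [-142.  -16.] z 0.0212 yaw 123.4 F [ 0.5 -0.6  0.5] t 10.7 | shift [-0.065  0.128 -0.079] turn 0.584
bar [310. 283.] 0.76 [-47.   6.]
bar [327. 312.] 0.5 [17. 55.]
bar_end_a [291. 244.] 0.94 [-136.  -56.]
tcp jig [-142.  -16.] z 0.0205 yaw 123.5 F [-0.2 -0.8  0.1] t 10.85 | shift [-0.054  0.011  0.002] turn 0.585
tcp jig [-142.  -16.] z 0.0205 yaw 123.5 F [-0.2 -0.8  0.1] t 10.85 | shift [-0.103  0.044  0.002] turn 0.585
```

Emit:
arm_command([
  [-0.01,0.002,0,0],
  [-0.021,0.004,0,0],
  [-0.032,0.006,0,0],
  [-0.043,0.008,0,0],
  [-0.054,0.011,0,0],
])

```text
time: 11.35
ee_pos: [0.5223, -0.0371, 0.0188]
tcp_rot: [178.9, -2.0, 127.1]
wrist_force: [-1.8, 1.2, 1.0]
opening: -0.0002
grasp_force: 0.8
```

```bash
python3 -c "
from h import *
looks('s8');to(-.049,-.078,.019)"
```

```text
tcp jig [-104.  -57.] z 0.0188 yaw 123.4 F [-1.8  1.2  1. ] t 11.35 | shift [-0.009  0.118 -0.081] turn 0.583
bar [302. 286.] 0.92 [-36.  -8.]
bar_end_a [274. 251.] 0.96 [-107.  -86.]
bar_end_a [333. 314.] 0.62 [30. 68.]
tcp jig [-104.  -57.] z 0.0186 yaw 123.4 F [-0.4 -0.2 -0.7] t 11.5 | shift [-0.048  0.034 -0.   ] turn 0.583
```

Emit:
arm_command([
  [-0.01,0.005,0,0],
  [-0.02,0.012,0,0],
  [-0.029,0.018,0,0],
  [-0.038,0.025,0,0],
  [-0.046,0.032,0,0],
])

```text
time: 12.0
ee_pos: [0.5759, -0.0537, 0.0178]
tcp_rot: [178.9, -2.0, 127.1]
wrist_force: [-2.2, 0.1, 2.0]
opening: 0.0002
grasp_force: 0.9
```

```bash
python3 -c "
from h import *
looks('s9')"
```

```text
tcp jig [-51. -77.] z 0.0178 yaw 123.4 F [-2.2  0.1  2. ] t 12.0 | shift [ 0.036  0.085 -0.082] turn 0.584
bar [300. 297.] 0.77 [-7. -5.]
bar_end_a [256. 272.] 0.88 [ -40. -106.]
bar_end_a [341. 314.] 0.78 [26. 83.]
```

View pics/s9.png

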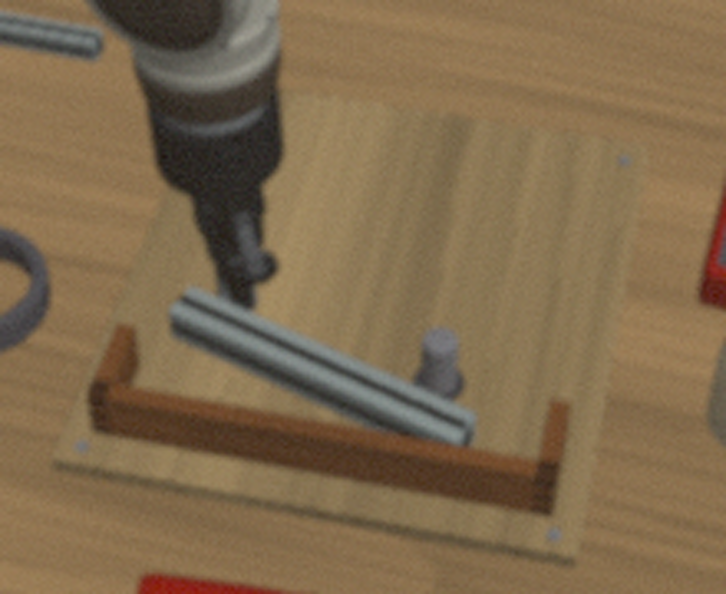

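The bar is at about 71°, with its near end (185,310) in front of the mouth and its far end (465,430) behind the post, clear of both end walls. I'll push the near end straight in.

Emit:
arm_command([
  [-0.004,0.008,0,0],
  [-0.009,0.016,0,0],
  [-0.013,0.024,0.001,0],
  [-0.017,0.032,0.001,0],
  [-0.021,0.04,0.001,0],
])

```text
time: 12.65
ee_pos: [0.6203, -0.0458, 0.0169]
tcp_rot: [178.9, -2.0, 127.1]
wrist_force: [-0.7, -0.4, 1.3]
opening: 0.0001
grasp_force: 0.5
```

```bash
python3 -c "
from h import *
looks('s10')"
```

```text
tcp jig [ -6. -72.] z 0.0169 yaw 123.4 F [-0.7 -0.4  1.3] t 12.65 | shift [ 0.057  0.045 -0.083] turn 0.584
bar [299. 304.] 0.79 [12. -3.]
bar_end_a [249. 294.] 0.92 [  18. -102.]
bar_end_a [346. 311.] 0.6 [19. 92.]
```

Emit:
arm_command([
  [-0.003,0.005,0,0],
  [-0.006,0.009,0,0],
  [-0.0075,0.0115,0,0],
  [0.0,0.0,0,0],
  [0.012,-0.018,-0.002,0],
])

```text
time: 13.3
ee_pos: [0.5982, -0.0473, 0.0186]
tcp_rot: [178.9, -2.0, 127.2]
wrist_force: [-0.8, -0.2, 0.2]
opening: -0.0002
grasp_force: 0.0
```

```bash
python3 -c "
from h import *
looks('s11'); to(-.035,.012,.019)"
```

```text
tcp jig [-28. -72.] z 0.0186 yaw 123.4 F [-0.8 -0.2  0.2] t 13.3 | shift [ 0.045  0.063 -0.081] turn 0.584
bar [295. 310.] 0.62 [28. -6.]
bar_end_a [350. 314.] 0.75 [ 23. 100.]
tcp jig [-29. -72.] z 0.0195 yaw 123.4 F [ 0.9 -0.3  0.1] t 13.45 | shift [0.074 0.041 0.001] turn 0.583
```

Emit:
arm_command([
  [0.015,0.002,-0.002,0.14],
  [0.03,0.01,-0.002,0.28],
  [0.045,0.022,-0.002,0.42],
  [0.06,0.032,-0.002,0.56],
  [0.074,0.041,0,0.583],
])

```text
time: 13.95
ee_pos: [0.5871, 0.0373, 0.0229]
tcp_rot: [-179.9, -2.3, 93.4]
wrist_force: [-0.0, -0.2, 0.4]
opening: -0.0001
grasp_force: 0.0
```

```bash
python3 -c "
from h import *
looks('s12'); to(.006,.015,.019)"
```

```text
tcp jig [-34.  13.] z 0.0229 yaw 89.7 F [-0.  -0.2  0.4] t 13.95 | shift [-0.013  0.034 -0.077] turn -0.005
bar [298. 309.] 0.69 [24. -2.]
bar [331. 294.] 0.38 [-29.  54.]
bar_end_a [346. 314.] 0.75 [24. 94.]
bar_end_a [305. 304.] 0.7 [20. 11.]
tcp jig [-35.  13.] z 0.0225 yaw 90.1 F [-0.1 -0.5  0.3] t 14.1 | shift [0.002 0.041 0.003] turn 0.002
```

Emit:
arm_command([
  [0.002,0.009,0.001,0],
  [0.002,0.018,0.002,0],
  [0.002,0.026,0.003,0],
  [0.002,0.033,0.003,0],
  [0.002,0.038,0.003,0],
])

```text
time: 14.6
ee_pos: [0.6244, 0.0406, 0.0191]
tcp_rot: [-179.8, -2.3, 93.7]
wrist_force: [-2.6, -0.1, -0.6]
opening: 0.0004
grasp_force: 0.8
```

Emit:
arm_command([
  [0,0.002,0,0],
  [0,0.004,0,0],
  [0,0.005,0,0],
  [0,0.005,0,0],
  [0,0.005,0,0],
])

```text
time: 15.1
ee_pos: [0.6287, 0.0412, 0.0194]
tcp_rot: [-179.9, -2.3, 93.7]
wrist_force: [-0.1, 0.2, -0.6]
opening: -0.0001
grasp_force: 0.3
```

```bash
python3 -c "
from h import *
looks('s13'); bot.camera('top')"
```

```text
tcp jig [ 8. 14.] z 0.0194 yaw 90.0 F [-0.1  0.2 -0.6] t 15.1 | shift [-0.014 -0.008 -0.081] turn 0.0
bar [298. 309.] 0.76 [24. -1.]
bar [302. 306.] 0.64 [15.  3.]
bar_end_a [349. 317.] 0.9 [ 30. 100.]
bar_end_a [251. 300.] 0.66 [ 32. -95.]
```

View pics/s13.png

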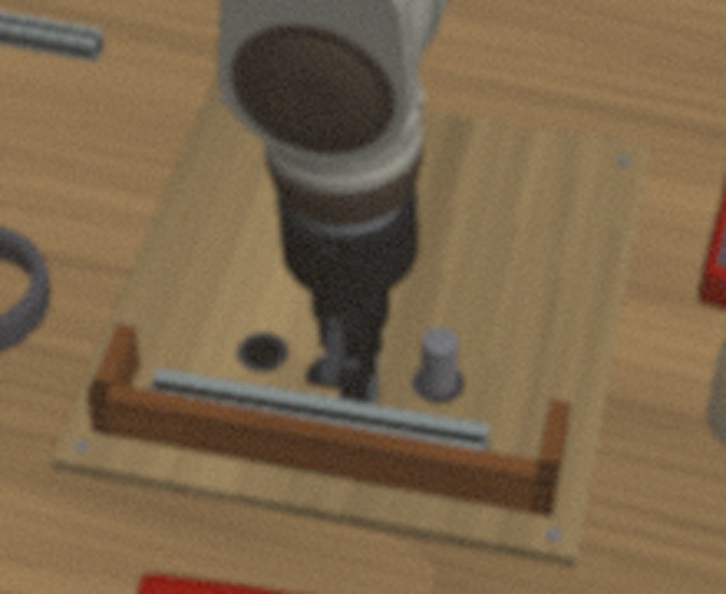

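The bar lies along the back wall from (160,380) to (485,435). There's no wall force yet, so I'll push on gently until it is felt.

Emit:
arm_command([
  [0,0.001,0,0],
  [0,0.002,0,0],
  [0,0.003,0,0],
  [0,0.003,0,0],
  [0,0.003,0,0],
])

```text
time: 15.8
ee_pos: [0.6303, 0.0414, 0.0193]
tcp_rot: [-179.7, -2.3, 93.7]
wrist_force: [-8.8, -0.4, 3.7]
opening: -0.0005
grasp_force: 4.7
```

```bash
python3 -c "
from h import *
looks('s14')"
```

```text
tcp jig [ 9. 14.] z 0.0193 yaw 90.0 F [-8.8 -0.4  3.7] t 15.8 | shift [-0.014 -0.009 -0.081] turn 0.0
bar [294. 313.] 0.79 [34. -8.]
bar_end_a [346. 317.] 0.77 [31. 95.]
bar_end_a [248. 300.] 0.69 [  33. -100.]
```

Firm contact at 8.8 N against the back wall. I'll back off, lift and check.

Emit:
arm_command([
  [0,-0.01,0,0],
  [0,-0.04,0,0],
  [0,-0.06,-0.03,0],
  [0,-0.09,-0.07,0],
  [0,-0.12,-0.11,0],
])

```text
time: 16.45
ee_pos: [0.5111, 0.0291, 0.1304]
tcp_rot: [-179.8, -2.3, 93.7]
wrist_force: [0.9, 0.3, -0.0]
opening: 0.0002
grasp_force: 0.0
```

Emit:
arm_command([
  [0,-0.02,-0.02,0],
  [0,-0.05,-0.04,0],
  [0,-0.06,-0.05,0],
  [0,-0.06,-0.05,0],
  [0,-0.06,-0.05,0],
])

```text
time: 16.95
ee_pos: [0.4535, 0.0234, 0.1792]
tcp_rot: [-179.9, -2.3, 93.7]
wrist_force: [0.3, 0.5, 0.4]
opening: 0.0001
grasp_force: 0.0
```

```bash
python3 -c "
from h import *
c=looks('s15')
im=c['color'][270:350,215:385].copy(); f=4.6; im=cv2.resize(im,None,fx=f,fy=f,interpolation=cv2.INTER_CUBIC)
for x,y in [(.045,.1),(.045,-.1),(.02,-.1),(.02,.1)]:
    u=(proj(c,[*(r2(A)@[x,y]+J),.037])-[215,270])*f; cv2.circle(im,tuple(int(v) for v in u),3,(0,0,255),-1)
cv2.imwrite('pics/fin.png',im)"
```

```text
tcp jig [-168.    8.] z 0.1792 yaw 90.0 F [0.3 0.5 0.4] t 16.95 | shift [-0.008  0.168  0.079] turn 0.0
bar [297. 312.] 0.75 [32. -2.]
bar_end_a [248. 298.] 0.94 [  29. -101.]
bar_end_a [345. 318.] 0.93 [33. 93.]
```

View pics/fin.png

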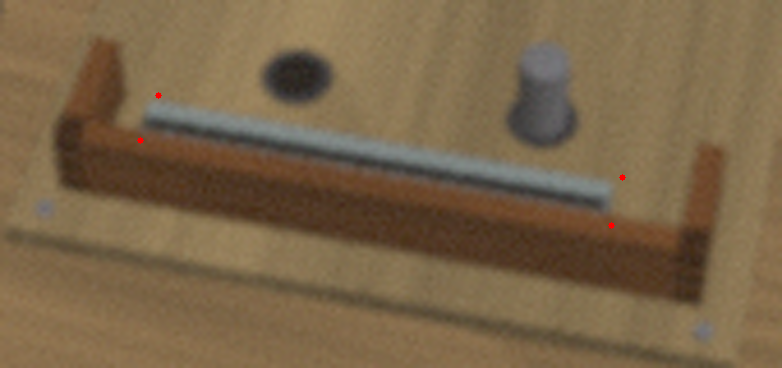

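The profile's front edge runs from (152,100) to (610,185), parallel to the back wall and at or behind the predicted home line at both ends. Handing in.

```bash
python3 -c "
from h import *
print(bot.job_done())"
```

```text
the job is handed in; nothing more can be done
None
```

I pushed the profile past the post into the bay and handed the job in at about 17 s; it lies along the back wall between the end walls, and the last picture agrees, but no verdict came back.

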